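# Set the rod dryer to its next speed and start it

## Task

With a fingertip resting on the big knurled dial of the dryer's control box, drag the dial round clockwise (seen from above) by one click, until it has snapped from its first notch into the middle one and no further. Then push the round button all the way down and let it spring back up. Touch gently, keep off the square button, and leave the foam grip, jar and bottle beside the box standing where they are.

Things in the scene. Friction and masses are not known exactly. Their poses are not given: they have to be found in the camera images.
- control_box: flat box with a plain grey top plate, 160 (x) x 250 (y) x 45 mm high, fixed on the worktop; origin at the centre of its underside, z up; at yaw 0 its long side lies along y and its front faces the robot (-x). Three short black notch marks stand on the plate round the far (+x) side of the dial, at +40, 0 and -40 degrees from the box's +x axis
- dial_top (a point): centre of the flat top of the dial: black knurled disc, 100 mm diameter, 21 mm thick, vertical axis 55 mm from the box's origin along its +y; top 73 mm above the worktop at rest. Sprung: gives straight down up to 5 mm at 2 N per mm. A white line on its top, 23 to 47 mm from the axis, points at the mark of the present notch
- dial (a joint): dial angle in rad, growing clockwise seen from above: about 0 in the first notch (the start; white line at the +40 degree mark, left seen from the robot), 0.70 middle, 1.40 last. Sprung detents pull it into the nearest notch; it tips over at about 0.35 (first to middle) and 1.05 (middle to last). Needs up to 0.065 N m (1.8 N of drag 37 mm from the axis; bare fingertips slip if pressed under 6 N)
- start_top (a point): centre of the top of the round button, black, 32 mm diameter in a round steel collar, at (-40, -75) mm from the box's origin in the box's axes; its top is 61 mm above the worktop at rest
- start (a joint): travel of the round button in m: 0 up, 0.006 fully down; springs back; about 5 N to push fully down
- stop_top (a point): centre of the top of the square button, black, 30 x 30 mm in a square steel collar, at (40, -75) mm from the box's origin in the box's axes; same height as the round one; not to be pressed
- stop (a joint): travel of the square button in m: 0 up, 0.006 fully down
- foregrip_eva: black foam grip standing upright, 30 mm diameter, 42 mm tall, loose; origin at the centre of its underside; leave alone
- jar_flux_red: small jar with a black lid, 41 mm diameter, 51 mm tall, loose; origin at the centre of its underside; leave alone
- bottle_gloss: slim bottle with a black cap, 29 mm diameter, 75 mm tall, loose; origin at the centre of its underside; leave alone

How it is judged:
By the outcome, as a careful person would: the job done as asked, in the order asked, and still so for the second after the job is handed in, with the robot touching nothing.
It also fails if it takes over 38 s, if anything falls off the work surface, if the arm or the gripper's body presses on something with over 40 N, if the wrist force passes 120 N, or if a joint passes its speed limit or range.

## Robot

A 7-joint arm with a two-finger parallel gripper is mounted at the origin on a cart in front of the work surface, level with it; the furniture and walls round the work are solid. World frame = base frame: x ahead of the robot, y to its left, z up, the work surface at z = 0. Lengths are in m, angles in rad, forces in N, time in s.
With the tool pointing down it reaches from about 0.425 to 0.875 m from the base axis. Payload 4.7 kg.
Tool frame: the origin (TCP) lies on the centre line of the jaws, within the pads' length; the fingertips stand ctrl.tcp_to_tips ahead of it and the grasp point (between the pads) lies 2 mm behind it (ctrl.tcp_to_tips is the distance from the TCP to the fingertips, in m); z points along the fingers, y is the line along which they close (so a half turn about z gives the same grasp; the last joint's range is limited). The gripper opens to 87 mm and grips with 3 to 60 N. Pads are 19 mm wide; open, the fingers measure 117 mm over their backs; the gripper's body (75 mm by 190 mm) begins 51 mm behind the grasp point.
Start: joints at [1.32, 0.321, -0.07, 1.45, 0.023, 1.371, -0.057], TCP at [0.17, -0.627, 0.24] pointing down, gripper open.
Joint ranges: [-2.86, 2.86], [-0.3, 2.09], [-1.38, 1.24], [0.06, 2.45], [-1.56, 4.7], [0.09, 2.05], [-2.69, 2.69]. Speed limits (rad/s): [2.57, 2.57, 3.14, 3.14, 3.14, 3.14, 3.14].

## Interface

Orientations are given as a rotation vector (axis times angle).
In Python, from bench import ctrl, optics, close_job gives the robot as it stands.
- The arm moves only by the shell command python3 -m inch 'ROWS' [OPENING] [FORCE]. ROWS is JSON, a list of rows, each a list of 2 entries, a list of its own where there are three numbers: the shift along the tool's x, y, z in mm, then the turn, a rotation vector about the tool's x, y, z in degrees. In form: [[[x, y, z], [ax, ay, az]], ...]. A call has exactly 10 rows; each row shifts and turns the commanded pose from where the row before left it, along the tool's axes as they then stand; what a row does not reach is not made up. A row lasts 1/10 s, in which the tool goes at most 50 mm and 8.59 degrees, less where a joint would pass 70% of its speed; a pose out of reach is approached as far as the arm can. A call is refused whole if a number of a shift passes 50 or a number of a turn 8.59, either way. A call with a gripper value outside its range is refused whole. OPENING is the closure, from 0 (fully open) to 1 (shut), set as the call begins (- or left out, the last holds). The fingers move at their own pace and stop on an object; FORCE is the grip in N (left out, the last holds). Time passes only in rows, so rows that do not move let the fingers close, or fill a call up. It gives the time, the measured TCP pose, the force and the opening at its end, in the units of the state.
- ctrl.get_state(): the state, without advancing time (a new reading comes with each control period).
- optics.get_image(name): name is "side" or "top" or "wrist"; returns a dict with "image" (480x640x3 uint8, red, green, blue), "fx", "fy", "cx", "cy" (pixels), "R" (3x3) and "t" (3): a world point X has camera coordinates R X + t; the wrist camera has in their place "hand_eye" (4x4, takes a point from camera to tool coordinates, whose origin is the TCP and whose axes are the flange's). Camera axes: x right, y down, z forward; pixel columns grow to the right and rows downward; lengths in m; the calibration is good to about 2 mm. The wrist camera is an equidistant fisheye: a pixel r from the principal point sees the ray r / f radians off the axis. A picture is of the moment at which its call begins: read the wrist's pose just before it. There is no depth.
- close_job(): hands the job in, once; it reports no verdict.
The state is a dict: "time": time; "joint_positions": joint angles; "qd": joint speeds; "joint_torque": joint torques, N m; "position": TCP position; "tool_rot": TCP orientation; "ft_force": force on the tool from outside, world axes, zero at the start; "torque": the same for the moment, N m; "grip_width": opening from 0.0 (shut) to 1.0 (fully open).
Only numpy, scipy, OpenCV 4.12 (cv2) and the standard library are available. Lean on these libraries where they do the work, as an engineer would, in place of code of your own. Each camera call takes 0.05 s, during which the arm holds its last target. There are 200 camera calls.

## Working session

There is one attempt and no reset: what is moved stays moved. The work goes in short steps, Python scripts to look and compute and a shell command to move; the robot and the scene stay as the last step left them, time stands still between calls to the robot, and variables do not carry over. Pictures are saved under pics/ and viewed, on a budget of 10 in all, crops included, one or two more only if the job needs it, and the job is handed in when it is done.

```bash
ls; mkdir -p pics
python3 - <<'E'
from bench import ctrl, optics
import cv2
print(ctrl.get_state(), ctrl.tcp_to_tips)
for n in ("top","side"):
    d=optics.get_image(n); cv2.imwrite(f"pics/{n}0.png",d["image"][:,:,::-1])
    print(n,{k:v for k,v in d.items() if k!="image"})
E
```

```text
pics
{'time': 0.0, 'joint_positions': array([ 1.32010357,  0.32179747, -0.07008319,  1.45168431,  0.02263095,
        1.37077919, -0.05690956]), 'qd': array([ 1.54441180e-04,  1.02678444e-03, -1.40275537e-03, -1.32453067e-03,
       -1.56879228e-03,  9.62153396e-05,  1.45052411e-03]), 'joint_torque': array([-3.05278872e-04, -4.91292679e+01, -4.04075012e-01, -3.12527347e+01,
       -6.39960472e-02,  4.39003017e-02,  1.99450155e-04]), 'position': array([ 0.16991732, -0.62685975,  0.23847338]), 'tool_rot': array([-3.11226578e+00, -4.14518377e-01,  5.89972593e-04]), 'ft_force': array([ 0.65580779, -0.55624764,  0.02705211]), 'torque': array([-0.01817504, -0.01906708,  0.00267621]), 'grip_width': 0.9974044370942939} 0.017
top {'fx': 583.9217316933356, 'fy': 583.9217316933356, 'cx': 327.8607836152383, 'cy': 241.5199109253833, 'R': array([[ 0.11975053, -0.99279375,  0.00451526],
       [-0.97014362, -0.11798221, -0.21189988],
       [ 0.2109056 ,  0.02099467, -0.97728095]]), 't': array([-0.26679045,  0.53005362,  0.98718446])}
side {'fx': 464.6559444379934, 'fy': 464.6559444379934, 'cx': 326.4570974082763, 'cy': 231.7472234310838, 'R': array([[-0.99780305,  0.06127005, -0.0252001 ],
       [ 0.04347378,  0.31852174, -0.94691812],
       [-0.04999094, -0.94593334, -0.32048561]]), 't': array([0.59074047, 0.13045028, 0.70495369])}
```

View pics/top0.png

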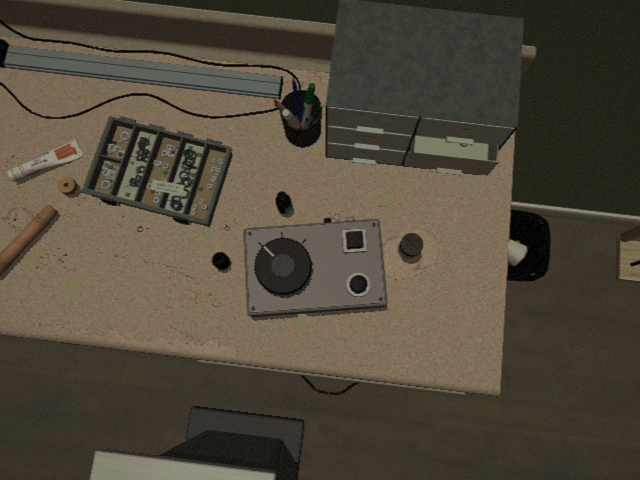

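View pics/side0.png

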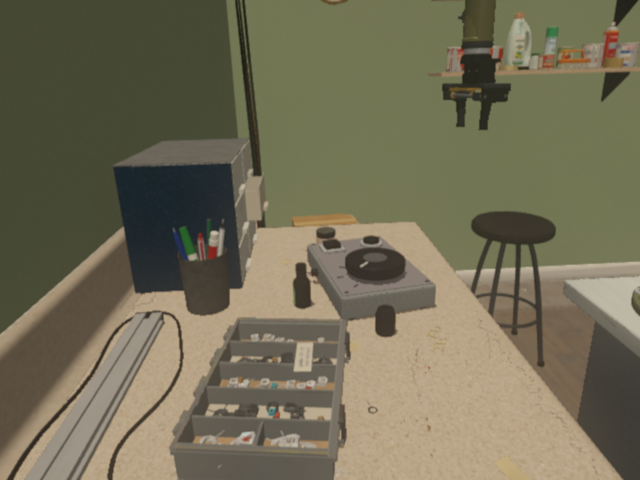

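The top view shows the dial centre at about (283,266), the round button at (358,284) and the square one at (354,240). The grip and the other loose items are at (411,244), (283,202) and (221,261). The white line is at (266,250). I'll refine these on an enlarged crop.

Run:
```python
import cv2
im=cv2.imread("pics/top0.png")[190:325,235:435]
im=cv2.convertScaleAbs(im,alpha=1.8,beta=15)
cv2.imwrite("pics/crop1.png",cv2.resize(im,None,fx=4,fy=4,interpolation=cv2.INTER_CUBIC))
```

```text
(no output)
```

View pics/crop1.png

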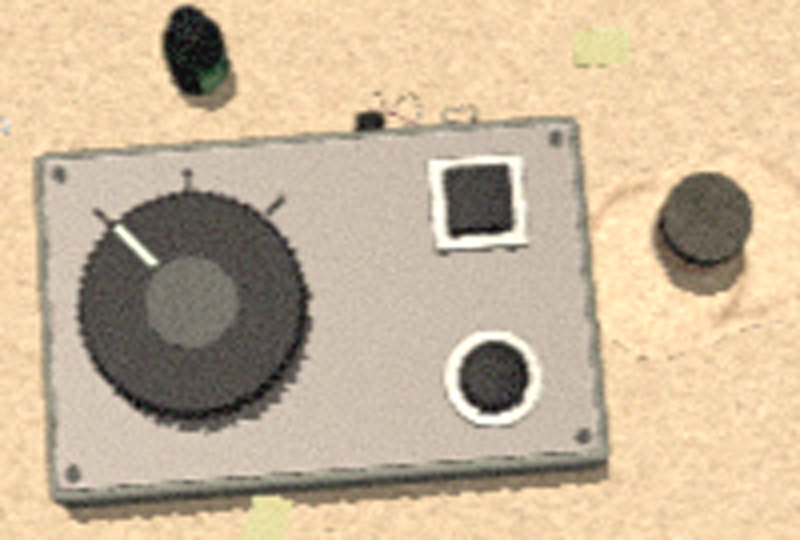

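```bash
cat > h.py <<'E'
import numpy as np
from bench import ctrl, optics
from scipy.spatial.transform import Rotation as Ro
def bp(d,u,v,z):
    r=d["R"].T@np.array([(u-d["cx"])/d["fx"],(v-d["cy"])/d["fy"],1]); c=-d["R"].T@d["t"]
    return c+r*(z-c[2])/r[2]
def proj(d,P):
    q=P@d["R"].T+d["t"]; return np.c_[q[:,0]/q[:,2]*d["fx"]+d["cx"],q[:,1]/q[:,2]*d["fy"]+d["cy"]]
def togo(p,yaw):
    "remaining shift (mm, in present tool axes), turn about z (deg) to tips p and yaw of tool x"
    s=ctrl.get_state(); R=Ro.from_rotvec(s["tool_rot"])
    w=np.array([p[0],p[1],p[2]+ctrl.tcp_to_tips])
    c,n=np.cos(yaw),np.sin(yaw); Rt=Ro.from_matrix(np.array([[c,n,0],[n,-c,0],[0,0,-1]]))
    print("t",s["time"],"pos",s["position"].round(4),"f",s["ft_force"].round(2),"shift",(R.inv().apply(w-s["position"])*1e3).round(1),"turn",np.degrees((R.inv()*Rt).as_rotvec()).round(2))
E
python3 - <<'E'
from h import *
from scipy.optimize import least_squares
d=optics.get_image("top")
f=lambda p:np.array([235+(p[0]+.5)/4-.5,190+(p[1]+.5)/4-.5])
px=np.array([f(p) for p in [(192,301),(494,375),(479,199),(38,157),(577,118),(606,458),(55,490)]])
L=np.array([[0,.055,.073],[-.04,-.075,.061],[.04,-.075,.061],[.08,.125,.045],[.08,-.125,.045],[-.08,-.125,.045],[-.08,.125,.045]])
W=lambda p:np.c_[Ro.from_euler('z',p[2]).apply(L)[:,:2]+p[:2],L[:,2]]
r=least_squares(lambda p:(proj(d,W(p))-px).ravel(),[.5,0,0])
print(r.x,np.degrees(r.x[2]),r.fun.reshape(-1,2).round(1)); print(W(r.x)[:3].round(4))
for q,z in [((118,228),.073),((187,35),.075),((706,215),.051)]: print(bp(d,*f(q),z).round(4))
print("grip",bp(d,221,260,.042).round(3),"cab",bp(d,326,158,0).round(3),bp(d,492,174,0).round(3))
E
```

```text
[ 0.51454363 -0.18205919  0.18808421] 10.776431315896161 [[ 0.  -0.2]
 [ 0.1  0. ]
 [ 0.4 -0.4]
 [-1.1 -2.2]
 [ 1.  -1.3]
 [ 1.6  1. ]
 [-2.   2.6]]
[[ 0.5043 -0.128   0.073 ]
 [ 0.4893 -0.2632  0.061 ]
 [ 0.5679 -0.2483  0.061 ]]
[ 0.5323 -0.0914  0.073 ]
[ 0.6227 -0.1096  0.075 ]
[ 0.5744 -0.3502  0.051 ]
grip [ 0.505 -0.014  0.042] cab [ 0.736 -0.176  0.   ] [ 0.742 -0.5    0.   ]
```

The control points fit to within 0.5 px, putting the dial at (0.504,-0.128) with a box yaw of 10.8°. The plan is to close the gripper and touch the dial 37 mm from its axis on the left side. I'll then sweep clockwise, turning the tool together with the dial.

```bash
cat >> h.py <<'E'
D=np.array([.5043,-.128]); B=np.array([.4893,-.2632])
def dial(deg,z): a=np.radians(deg); togo([*(D+.037*np.array([np.cos(a),np.sin(a)])),z],a)
E
python3 -c "
from h import *
dial(112,.13)"
```

```text
t 0.15 pos [ 0.17   -0.627   0.2387] f [-0.22  0.88  0.02] shift [ 448.9 -430.7   92.3] turn [-7.000e-02 -7.000e-02 -9.683e+01]
```

```bash
python3 -m inch '[[[20,-19,0],[0,0,0]],[[45,-43,4],[0,0,0]],[[48,-46,5],[0,0,0]],[[48,-46,5],[0,0,0]],[[48,-46,5],[0,0,0]],[[48,-46,5],[0,0,0]],[[48,-46,5],[0,0,0]],[[48,-46,5],[0,0,0]],[[40,-40,4],[0,0,0]],[[20,-20,0],[0,0,0]]]' 1 15; python3 -c "
from h import *
dial(112,.13)"
```

```text
time: 1.15
position: [0.4049, -0.2325, 0.2099]
tool_rot: [-3.112, -0.422, 0.0]
ft_force: [1.5, -0.2, 1.0]
grip_width: 0.169
t 1.15 pos [ 0.4049 -0.2325  0.2099] f [ 1.52 -0.22  1.01] shift [ 119.5 -111.    63. ] turn [-4.000e-02 -5.000e-02 -9.655e+01]
```

```bash
python3 -m inch '[[[30,-28,0],[0,0,0]],[[32,-30,0],[0,0,0]],[[30,-28,0],[0,0,-8]],[[0,0,5],[0,0,-8.5]],[[0,0,5],[0,0,-8.5]],[[0,0,5],[0,0,-8.5]],[[0,0,5],[0,0,-8.5]],[[0,0,5],[0,0,-8.5]],[[0,0,5],[0,0,-8.5]],[[0,0,5],[0,0,-8.5]]]'; python3 -c "
from h import *
dial(112,.085)"
```

```text
time: 2.15
position: [0.4694, -0.1298, 0.1749]
tool_rot: [-2.352, -2.082, 0.001]
ft_force: [0.5, 0.4, -0.8]
grip_width: 0.007
t 2.15 pos [ 0.4694 -0.1298  0.1749] f [ 0.5   0.41 -0.83] shift [38.4 16.5 72.9] turn [ -0.03  -0.   -28.98]
```

```bash
python3 -m inch '[[[12,5,10],[0,0,0]],[[14,6,15],[0,0,0]],[[12,5,15],[0,0,0]],[[0,0,15],[0,0,-8]],[[0,0,10],[0,0,-8]],[[0,0,5],[0,0,-8]],[[0,0,2],[0,0,-5]],[[0,0,0],[0,0,0]],[[0,0,0],[0,0,0]],[[0,0,0],[0,0,0]]]'
python3 - <<'E'
from h import *
import cv2
dial(112,.069)
ims=[]
for n in ("side","wrist"):
    d=optics.get_image(n); ims.append(d["image"][:,:,::-1])
s=cv2.resize(ims[0][190:350,270:470],None,fx=2.5,fy=2.5); w=cv2.resize(ims[1],(400,300))
c=cv2.hconcat([cv2.resize(s,(400,320))[:300],w]); cv2.imwrite("pics/c2.png",cv2.convertScaleAbs(c,alpha=1.6,beta=10))
E
```

```text
time: 3.15
position: [0.4905, -0.0943, 0.1035]
tool_rot: [1.766, 2.598, -0.0]
ft_force: [-0.5, -0.5, 0.3]
grip_width: 0.006
t 3.15 pos [ 0.4905 -0.0943  0.1035] f [-0.45 -0.46  0.29] shift [ 0.6  0.2 17.5] turn [ 0.01  0.02 -0.42]
```

View pics/c2.png

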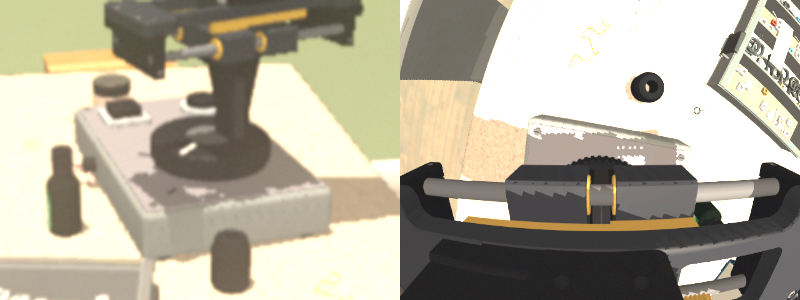

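The side view shows the closed fingertips just above the dial, with the white line at the first mark and the loose items clear. Now the descent.

```bash
python3 -m inch '[[[0,0,5],[0,0,0]],[[0,0,4],[0,0,0]],[[0,0,2],[0,0,0]],[[0,0,1],[0,0,0]],[[0,0,1],[0,0,0]],[[0,0,1],[0,0,0]],[[0,0,1],[0,0,0]],[[0,0,1],[0,0,0]],[[0,0,0],[0,0,0]],[[0,0,0],[0,0,0]]]'; python3 -c "
from h import *
dial(112,.069)"
```

```text
time: 4.25
position: [0.4907, -0.094, 0.0878]
tool_rot: [1.764, 2.599, 0.0]
ft_force: [-1.8, 1.7, 5.6]
grip_width: 0.01
t 4.25 pos [ 0.4907 -0.094   0.0878] f [-1.76  1.68  5.57] shift [ 0.4 -0.2  1.8] turn [ 0.03  0.02 -0.32]
```

```bash
python3 -m inch '[[[0,0,1],[0,0,0]],[[0,0,0.8],[0,0,0]],[[-0.1,2.6,0],[0,0,4]],[[-0.1,2.6,0],[0,0,4]],[[-0.1,2.6,0],[0,0,4]],[[-0.1,2.6,0],[0,0,4]],[[-0.1,2.6,0],[0,0,4]],[[-0.1,2.6,0],[0,0,4]],[[-0.1,2.6,0],[0,0,4]],[[-0.1,2.6,0],[0,0,4]]]'
python3 - <<'E'
from h import *
import cv2
dial(80,.069)
d=optics.get_image("top"); im=cv2.convertScaleAbs(d["image"][190:325,235:435,::-1],alpha=1.8,beta=15)
s=cv2.convertScaleAbs(optics.get_image("side")["image"][230:310,300:450,::-1],alpha=1.8,beta=15)
cv2.imwrite("pics/c3.png",cv2.hconcat([cv2.resize(im,(400,270)),cv2.resize(s,(400,213))[:270] if 0 else cv2.resize(s,(400,270))]))
E
```

```text
time: 5.25
position: [0.5126, -0.0932, 0.0869]
tool_rot: [2.413, 2.006, 0.003]
ft_force: [0.3, -1.2, 7.5]
grip_width: 0.006
t 5.25 pos [ 0.5126 -0.0932  0.0869] f [ 0.32 -1.25  7.49] shift [ 1.3 -2.2  0.9] turn [ 0.23  0.07 -0.5 ]
```

View pics/c3.png

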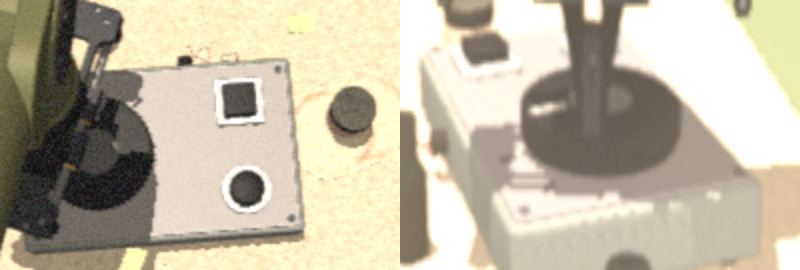

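The dial has turned under the finger. I'll work out the line's angle from the side view, where it runs from about (528,110) to (565,105) in the crop.

Run:
```python
from h import *
d=optics.get_image("side")
P=[bp(d,300+(u-400)*150/400,230+v*80/270,.0695) for u,v in [(528,110),(546,108),(565,105)]]
for p in P: print(p.round(4),np.degrees(np.arctan2(*(p[:2]-D)[::-1]))-10.8, np.hypot(*(p[:2]-D)))
dial(80,.069)
```

```text
[ 0.5474 -0.1178  0.0695] 2.452157150210418 0.04430041243400927
[ 0.5361 -0.119   0.0695] 4.97169621191294 0.03302548210233601
[ 0.5239 -0.1214  0.0695] 7.7808145235608315 0.02068546590408093
t 5.4 pos [ 0.5128 -0.0933  0.0869] f [ 0.28 -1.39  7.25] shift [ 1.3 -2.4  0.9] turn [ 0.25  0.06 -0.36]
```

The line is about 3–5° short of the middle mark, so the dial is around 0.63 rad and past the tip-over. I'll lift straight up and let the detent finish it.

```bash
python3 -m inch '[[[0,0,-1],[0,0,0]],[[0,0,-2],[0,0,0]],[[0,0,-5],[0,0,0]],[[0,0,-12],[0,0,0]],[[0,0,-15],[0,0,0]],[[-20,0,0],[0,0,0]],[[-35,0,0],[0,0,0]],[[-40,0,0],[0,0,0]],[[-35,0,0],[0,0,0]],[[-20,0,0],[0,0,0]]]' 0.655
cat >> h.py <<'E'
YA=np.radians(80.8); ty=np.array([np.sin(YA),-np.cos(YA)])
def btn(z,off=.020): togo([*(B-off*ty),z],YA)
E
python3 -c "
from h import *
btn(.066)"
```

```text
time: 6.4
position: [0.483, -0.2436, 0.1216]
tool_rot: [2.415, 2.007, -0.001]
ft_force: [0.4, -0.1, 0.1]
grip_width: 0.345
t 6.4 pos [ 0.483  -0.2436  0.1216] f [ 0.36 -0.1   0.14] shift [-18.5 -10.2  38.6] turn [ 0.04  0.1  -1.34]
```

```bash
python3 -m inch '[[[-8,-5,0],[0,0,0]],[[-8,-5,5],[0,0,0]],[[-2,0,10],[0,0,-1]],[[0,0,10],[0,0,0]],[[0,0,6],[0,0,0]],[[0,0,4],[0,0,0]],[[0,0,2],[0,0,0]],[[0,0,1],[0,0,0]],[[0,0,0],[0,0,0]],[[0,0,0],[0,0,0]]]'
python3 - <<'E'
from h import *
import cv2
btn(.061)
d=optics.get_image("side"); a=d["image"][210:310,290:440,::-1]
b=optics.get_image("top")["image"][190:325,235:435,::-1]
f=lambda i:cv2.convertScaleAbs(i,alpha=1.8,beta=15)
cv2.imwrite("pics/c4.png",cv2.vconcat([cv2.hconcat([cv2.resize(f(a),(400,270),interpolation=2),cv2.resize(f(b),(400,270),interpolation=2)]),cv2.resize(f(d["image"][225:265,330:405,::-1]),(800,330),interpolation=2)[:330]]))
E
```

```text
time: 7.4
position: [0.4711, -0.2558, 0.0828]
tool_rot: [2.394, 2.033, 0.0]
ft_force: [-0.9, -0.4, 0.2]
grip_width: 0.342
t 7.4 pos [ 0.4711 -0.2558  0.0828] f [-0.94 -0.44  0.16] shift [-4.4 -0.9  4.8] turn [ 0.03  0.02 -0.12]
```

View pics/c4.png

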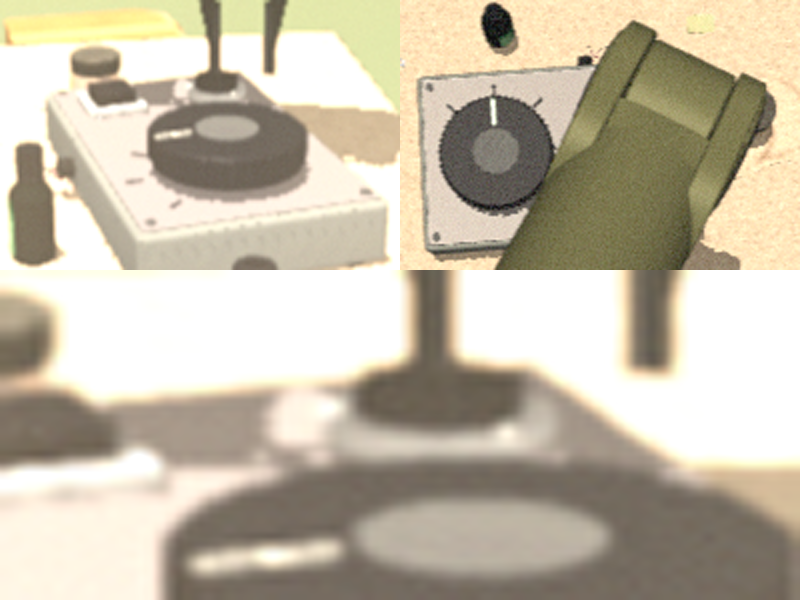

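The top view shows the white line right at the middle mark. The single finger is over the round button with the other finger clear of the box. I'll centre it by 4 mm and press.

```bash
python3 -m inch '[[[-2,0,0],[0,0,0]],[[-2,0,0],[0,0,0]],[[0,-0.5,0],[0,0,0]],[[0,0,2],[0,0,0]],[[0,0,2],[0,0,0]],[[0,0,2],[0,0,0]],[[0,0,2],[0,0,0]],[[0,0,1.5],[0,0,0]],[[0,0,1],[0,0,0]],[[0,0,0],[0,0,0]]]'; python3 -c "
from h import *
btn(.055)"
```

```text
time: 8.5
position: [0.4697, -0.2597, 0.0723]
tool_rot: [2.395, 2.033, -0.0]
ft_force: [-2.7, 0.6, 5.2]
grip_width: 0.344
t 8.5 pos [ 0.4697 -0.2597  0.0723] f [-2.67  0.57  5.18] shift [-0.3 -0.1  0.3] turn [-0.    0.01 -0.13]
```

```bash
python3 -m inch '[[[0,0,0.7],[0,0,0]],[[0,0,0.7],[0,0,0]],[[0,0,0.6],[0,0,0]],[[0,0,0],[0,0,0]],[[0,0,0],[0,0,0]],[[0,0,0],[0,0,0]],[[0,0,0],[0,0,0]],[[0,0,0],[0,0,0]],[[0,0,0],[0,0,0]],[[0,0,0],[0,0,0]]]'; python3 -c "
from h import *
btn(.055)"
```

```text
time: 9.5
position: [0.4699, -0.2597, 0.072]
tool_rot: [2.394, 2.033, -0.001]
ft_force: [-6.1, 3.4, 16.0]
grip_width: 0.343
t 9.5 pos [ 0.4699 -0.2597  0.072 ] f [-6.14  3.39 15.97] shift [-0.4 -0.3  0. ] turn [-0.01  0.05 -0.12]
```

The tip stopped at z = 0.055 and the force rose to 16 N, so the button is fully down. Now I'll lift straight off.

```bash
python3 -m inch '[[[0,0,-2],[0,0,0]],[[0,0,-3],[0,0,0]],[[0,0,-5],[0,0,0]],[[0,0,-10],[0,0,0]],[[0,0,-20],[0,0,0]],[[0,0,-30],[0,0,0]],[[-30,0,-30],[0,0,0]],[[-40,0,-10],[0,0,0]],[[-45,0,0],[0,0,0]],[[-45,0,0],[0,0,0]]]'; python3 -m inch '[[[-45,0,0],[0,0,0]],[[-45,0,0],[0,0,0]],[[-40,0,0],[0,0,0]],[[-20,0,0],[0,0,0]],[[0,0,0],[0,0,0]],[[0,0,0],[0,0,0]],[[0,0,0],[0,0,0]],[[0,0,0],[0,0,0]],[[0,0,0],[0,0,0]],[[0,0,0],[0,0,0]]]'
python3 - <<'E'
from h import *
import cv2
f=lambda i:cv2.convertScaleAbs(i,alpha=1.8,beta=15)
a=optics.get_image("top")["image"][190:325,205:435,::-1]; b=optics.get_image("side")["image"][220:340,280:440,::-1]
cv2.imwrite("pics/c5.png",cv2.hconcat([cv2.resize(f(a),(460,270),interpolation=2),cv2.resize(f(b),(340,270),interpolation=2)]))
E
```

```text
time: 10.5
position: [0.4439, -0.4192, 0.1814]
tool_rot: [2.392, 2.033, 0.0]
ft_force: [-0.1, 0.1, -0.1]
grip_width: 0.348
time: 11.5
position: [0.4199, -0.5649, 0.1804]
tool_rot: [2.393, 2.034, -0.0]
ft_force: [0.6, -0.1, -0.4]
grip_width: 0.343
```

View pics/c5.png

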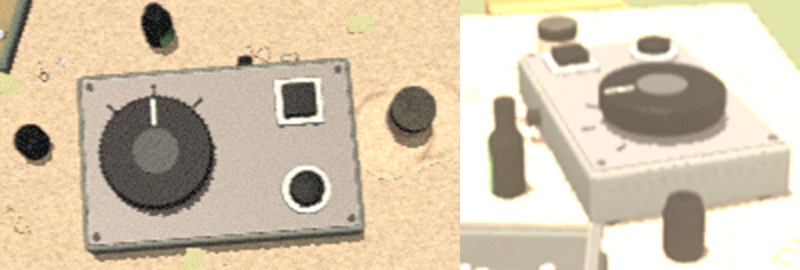

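The line is at the middle mark, the round button is back up, and the loose items are where they were.

```bash
python3 -c "
from bench import close_job
print(close_job())"
```

```text
the job is handed in; nothing more can be done
None
```

The dial is one click clockwise, in the middle notch, and the round button was pushed fully down and has sprung back up. I handed the job in at about 11.6 s.

- **Dial:** I dragged it with the closed fingertips pressed at about 7.5 N. I stopped a few degrees short of the middle notch and lifted, and the detent took it the rest of the way. Both later pictures show the white line at the middle mark.
- **Round button:** I pressed it with one finger. The tip stopped at the full 6 mm of travel and the vertical force rose to about 16 N, about 11 N more than the button needs, which showed it had bottomed. The last picture shows it back up.
- **Everything else:** I kept off the square button. In the last picture the foam grip, jar and bottle are standing where they were, judged by eye, and the arm is clear of everything.

No check failed. The only mismatch was in locating the box: the plate corners were 1–3 px off in the fit, while the dial and buttons agreed to within 0.6 px, so I aimed by those.

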